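# Put the pink massagers on their charging pads

### The arm

A 6-joint arm with a two-finger parallel gripper is mounted at the origin on the work surface. World frame = base frame: x ahead of the robot, y to its left, z up, the work surface at z = 0. Lengths are in m, angles in rad, forces in N, time in s.
With the tool pointing down it reaches from about 0.35 to 0.85 m from the base axis. Payload 8.1 kg.
Tool frame: the origin (TCP) lies at the very end of the fingers, on their centre line; the grasp point (between the pads) lies 19 mm behind it; z points along the fingers, y is the line along which they close (so a half turn about z gives the same grasp; the last joint's range is limited). The gripper opens to 93 mm and grips with 3 to 60 N. Pads are 15 mm wide; open, the fingers measure 128 mm over their backs; the gripper's body (75 mm by 188 mm) begins 65 mm behind the grasp point.
Start: joints at [-1.272, 0.13, 1.488, -0, 1.523, -0.085], TCP at [0.225, -0.556, 0.219] pointing down, gripper open.
Joint ranges: [-2.96, 2.96], [-0.89, 2.26], [0.02, 2.5], [-1.34, 4.48], [0, 2.73], [-2.66, 2.66]. Speed limits (rad/s): [2.39, 2.39, 2.79, 3.14, 3.14, 3.14].

### API

Orientations are given as a unit quaternion [w, x, y, z].
In Python, from cell import * gives the robot as it stands.
- The arm moves only by the shell command python3 -m creep 'ROWS' [FORCE]. ROWS is JSON, a list of rows, each an object with "rotation": the turn, a rotation vector about the tool's x, y, z in degrees, a list of three; "linear": the shift along the tool's x, y, z in cm, a list of three; "gripper": the finger opening in cm, from 0 to 9.3. In form: [{"rotation": [wx, wy, wz], "linear": [tx, ty, tz], "gripper": gripper}, ...]. A call has 1 to 10 rows; each row shifts and turns the commanded pose from where the row before left it, along the tool's axes as they then stand; what a row does not reach is not made up. A row lasts 1/12 s, in which the tool goes at most 41.7 mm and 7.16 degrees, less where a joint would pass 70% of its speed; a pose out of reach is approached as far as the arm can. A call with a gripper value outside its range is refused whole. The fingers move at their own pace and stop on an object; FORCE is the grip in N (left out, the last holds). Time passes only in rows, so rows that do not move let the fingers close. It gives the time, the measured TCP pose, the force, the opening and the grip force at its end, in the units of the state.
- get_state(): the state, without advancing time (a new reading comes with each control period).
- read_camera(name): name is "side" or "top" or "wrist"; returns a dict with "pixels" (480x640x3 uint8, red, green, blue), "fx", "fy", "cx", "cy" (pixels), "view" (4x4, takes a point from world to camera coordinates). Camera axes: x right, y down, z forward; pixel columns grow to the right and rows downward; lengths in m; the calibration is good to about 2 mm. The wrist camera is an equidistant fisheye: a pixel r from the principal point sees the ray r / f radians off the axis. A picture is of the moment at which its call begins. There is no depth.
- close_job(): hands the job in; it is judged then, once.
The state is a dict: "time_s": time; "q": joint angles; "joint_velocities": joint speeds; "tau": joint torques, N m; "ee_pos": TCP position; "eef_rot": TCP orientation; "wrist_force": force on the tool from outside, world axes, zero at the start; "moment": the same for the moment, N m; "opening": opening from 0.0 (shut) to 1.0 (fully open); "grasp_force": force on a finger pad.
Only numpy, scipy, OpenCV 4.12 (cv2) and the standard library are available. Lean on these libraries where they do the work, as an engineer would, in place of code of your own. Each camera call takes 0.05 s, during which the arm holds its last target. There are 200 camera calls.

### The job

Put each of the four pink devices on the charging pad whose rim has the same colour as the device's cap, one after another: standing upright, flat on the pad inside the rim. Set them down gently, without dropping or toppling any, and let go. Leave the two ivory devices of the old model where they stand.

Things in the scene. Friction and masses are not known exactly. Their poses are not given: they have to be found in the camera images.
- pink_gold: Pink handheld massager, upright, round, 85 mm tall. Foot 52 mm in diameter (lowest 12 mm), straight grip part 40 mm in diameter from 28 to 66 mm up, head 43 mm in diameter at 74 mm, on top a flat golden yellow cap 31 mm in diameter, 4 mm high. 0.12 to 0.26 kg. Any yaw will do. Origin: centre of the underside; z up its axis.
- pink_black: Pink handheld massager, upright, round, 85 mm tall. Foot 52 mm in diameter (lowest 12 mm), straight grip part 40 mm in diameter from 28 to 66 mm up, head 43 mm in diameter at 74 mm, on top a flat black cap 31 mm in diameter, 4 mm high. 0.12 to 0.26 kg. Any yaw will do. Origin: centre of the underside; z up its axis.
- pink_white: Pink handheld massager, upright, round, 85 mm tall. Foot 52 mm in diameter (lowest 12 mm), straight grip part 40 mm in diameter from 28 to 66 mm up, head 43 mm in diameter at 74 mm, on top a flat white cap 31 mm in diameter, 4 mm high. 0.12 to 0.26 kg. Any yaw will do. Origin: centre of the underside; z up its axis.
- pink_blue: Pink handheld massager, upright, round, 85 mm tall. Foot 52 mm in diameter (lowest 12 mm), straight grip part 40 mm in diameter from 28 to 66 mm up, head 43 mm in diameter at 74 mm, on top a flat blue cap 31 mm in diameter, 4 mm high. 0.12 to 0.26 kg. Any yaw will do. Origin: centre of the underside; z up its axis.
- ivory_gold: IVORY (not pink) device of the old model, not to be moved; upright, round, 85 mm tall. Foot 52 mm in diameter (lowest 12 mm), straight grip part 40 mm in diameter from 28 to 66 mm up, head 43 mm in diameter at 74 mm, on top a flat golden yellow cap 31 mm in diameter, 4 mm high. 0.12 to 0.26 kg. Any yaw will do. Origin: centre of the underside; z up its axis.
- ivory_blue: IVORY (not pink) device of the old model, not to be moved; upright, round, 85 mm tall. Foot 52 mm in diameter (lowest 12 mm), straight grip part 40 mm in diameter from 28 to 66 mm up, head 43 mm in diameter at 74 mm, on top a flat blue cap 31 mm in diameter, 4 mm high. 0.12 to 0.26 kg. Any yaw will do. Origin: centre of the underside; z up its axis.
- pad_gold: Charging pad with a golden yellow round rim, fixed to the bench. Mid-grey base 96 x 86 x 8 mm (52 mm to its +x, 44 mm to its -x); on it the rim, inner diameter 72 mm, outer 82 mm, top 14 mm above the bench. Devices stand inside the rim on the flat floor, 8 mm above the bench. Small lighter grey disc at the centre. Origin: centre of the rim at bench level; z up.
- pad_black: Charging pad with a black round rim, fixed to the bench. Mid-grey base 96 x 86 x 8 mm (52 mm to its +x, 44 mm to its -x); on it the rim, inner diameter 72 mm, outer 82 mm, top 14 mm above the bench. Devices stand inside the rim on the flat floor, 8 mm above the bench. Small lighter grey disc at the centre. Origin: centre of the rim at bench level; z up.
- pad_white: Charging pad with a white round rim, fixed to the bench. Mid-grey base 96 x 86 x 8 mm (52 mm to its +x, 44 mm to its -x); on it the rim, inner diameter 72 mm, outer 82 mm, top 14 mm above the bench. Devices stand inside the rim on the flat floor, 8 mm above the bench. Small lighter grey disc at the centre. Origin: centre of the rim at bench level; z up.
- pad_blue: Charging pad with a blue round rim, fixed to the bench. Mid-grey base 96 x 86 x 8 mm (52 mm to its +x, 44 mm to its -x); on it the rim, inner diameter 72 mm, outer 82 mm, top 14 mm above the bench. Devices stand inside the rim on the flat floor, 8 mm above the bench. Small lighter grey disc at the centre. Origin: centre of the rim at bench level; z up.
There are look-alikes about, which are no part of the job. Leave any turquoise look-alike of the pink_white alone.

How it is judged:
By the outcome, as a careful person would: the job done as asked, in the order asked, and still so for the second after the job is handed in, with the robot touching nothing.
It also fails if it takes over 106 s, if anything falls off the work surface, if the arm or the gripper's body presses on something with over 40 N, if the wrist force passes 120 N, or if a joint passes its speed limit or range.

## Working session

There is one attempt and no reset: what is moved stays moved. The work goes in short steps, Python scripts to look and compute and a shell command to move; the robot and the scene stay as the last step left them, time stands still between calls to the robot, and variables do not carry over. Pictures are saved under pics/ and viewed, at most 14 in all, crops included, and the job is handed in when it is done.

```bash
mkdir -p pics; ls; python3 - <<'E'
from cell import *
import cv2
for n in("top","side"):
    c=read_camera(n);cv2.imwrite(f"pics/{n}0.png",c["pixels"][:,:,::-1]);print(n,c["fx"],c["cx"],c["cy"],c["view"])
print(get_state())
E
```

```text
pics
top 562.3290905165036 319.2137972202832 244.88989803569476 [[ 0.01989177 -0.99960902  0.01964995 -0.02704127]
 [-0.99688213 -0.02133085 -0.07596724  0.54550522]
 [ 0.07635669 -0.01807757 -0.99691668  1.39730901]
 [ 0.          0.          0.          1.        ]]
side 527.8466033837734 308.9499373460045 238.6039621401524 [[-0.99936246 -0.03401801 -0.01083732  0.54120307]
 [-0.0151937   0.67991192 -0.73313637  0.03244609]
 [ 0.03230826 -0.73250431 -0.67999531  1.29091833]
 [ 0.          0.          0.          1.        ]]
{'time_s': 0.1, 'q': array([-1.27240037e+00,  1.31075572e-01,  1.48915496e+00,  1.35220872e-05,
        1.52298223e+00, -8.54095826e-02]), 'joint_velocities': array([-4.24652531e-04,  9.36120135e-05, -2.48805476e-03,  3.64719050e-04,
       -1.92033172e-04, -2.05710721e-03]), 'tau': array([ 3.21195866e-04, -5.61339498e+01, -4.93098485e+01,  7.70151266e-02,
        2.90071545e-02, -6.66325013e-05]), 'ee_pos': array([ 0.22454397, -0.55586089,  0.21770682]), 'eef_rot': array([-8.06180450e-04,  9.81642844e-01,  1.90726693e-01, -7.93872227e-05]), 'wrist_force': array([-1.25489161, -0.55343587, -0.4159719 ]), 'moment': array([ 0.01633066, -0.01290425, -0.03801787]), 'grasp_force': 0.0, 'opening': 1.0017009915167294}
```

View pics/top0.png

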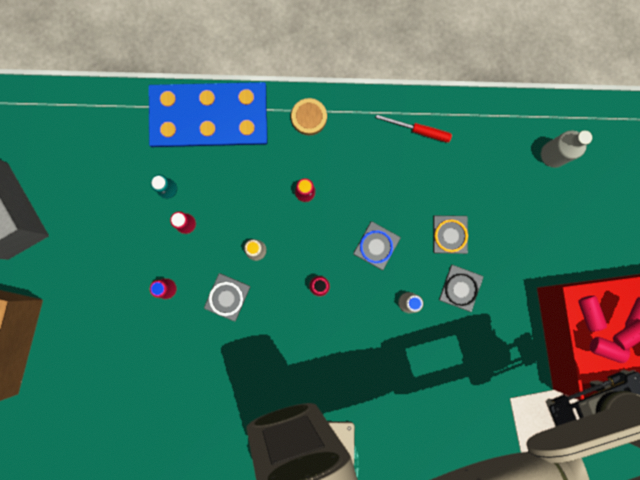

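View pics/side0.png

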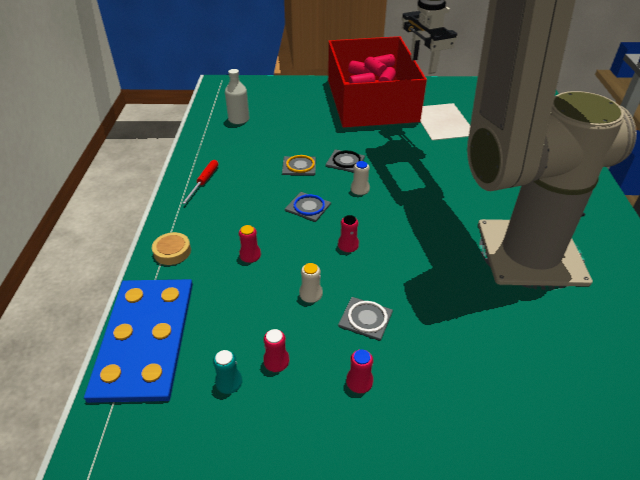

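The top view shows these items, by pixel:

| Item | Pixel |
|---|---|
| pink gold | (304,187) |
| pink white | (180,220) |
| pink blue | (158,289) |
| pink black | (320,286) |
| ivory gold | (253,248) |
| ivory blue | (413,303) |
| turquoise, white cap | (160,184) |
| gold pad | (451,236) |
| black pad | (461,289) |
| white pad | (227,298) |
| blue pad | (377,246) |

The side view agrees: gold (248,230), black (349,220), white (274,336), blue (362,356).

```bash
cat > h.py <<'E'
from cell import *
import cv2, numpy as np
R={'gold':lambda h,s,v:(h>12)&(h<32)&(s>120)&(v>120),'blue':lambda h,s,v:(h>105)&(h<130)&(s>140)&(v>90),
   'white':lambda h,s,v:(s<45)&(v>185),'black':lambda h,s,v:(v<50)}
def ray(c,u,v,z):
    V=c["view"];A=V[:3,:3];o=-A.T@V[:3,3];d=A.T@[(u-c["cx"])/c["fx"],(v-c["cy"])/c["fy"],1]
    return (o+d*(z-o[2])/d[2])[:2]
def find(c,col,seed,w):
    im=cv2.cvtColor(c["pixels"],cv2.COLOR_RGB2HSV).astype(int);m=R[col](*np.moveaxis(im,2,0)).astype(np.uint8)
    k=np.zeros_like(m);x,y=seed;k[y-w:y+w+1,x-w:x+w+1]=1;m*=k
    cs=max(cv2.findContours(m,cv2.RETR_EXTERNAL,cv2.CHAIN_APPROX_NONE)[0],key=len)
    e=cv2.fitEllipse(cs); return e[0],e[1]
DEV={'gold':((304,187),(248,230)),'black':((320,286),(349,220)),'white':((180,220),(274,336)),'blue':((158,289),(362,356)),'igold':((253,248),(311,269)),'iblue':((413,303),(362,165)),'turq':((160,184),(225,357))}
PAD={'gold':((451,236),(300,164)),'black':((461,289),(347,160)),'white':((227,298),(368,317)),'blue':((377,246),(309,205))}
E
python3 - <<'E'
from h import *
t=read_camera("top");s=read_camera("side")
for n,D,z,w in(("dev",DEV,.085,(11,13)),("pad",PAD,.014,(21,24))):
  for k,sd in D.items():
    col={'igold':'gold','iblue':'blue','turq':'white'}.get(k,k)
    for c,p,ww in zip((t,s),sd,w):
      try:
        ce,ax=find(c,col,p,ww);print(n,k,np.round(ce,1),np.round(ax,1),np.round(ray(c,*ce,z),4))
      except Exception as e: print(n,k,'fail',str(e)[:40])
E
```

```text
dev gold [304.5 185.9] [11.4 11.9] [0.6839 0.0238]
dev gold [246.7 229.3] [ 8.6 12.5] [0.6854 0.0271]
dev black [307.3 270.1] [10.9 15.9] [0.4799 0.0128]
dev black [349.3 219.4] [ 8.8 11.1] [ 0.445  -0.0135]
dev white [177.8 219.3] [11.6 12.1] [0.5954 0.3266]
dev white [273.8 335.2] [12. 15.] [0.5968 0.3293]
dev blue [157.1 288.3] [10.6 11.3] [0.4291 0.3692]
dev blue [361.7 356.4] [13.7 15.5] [0.4305 0.3731]
dev igold [252.4 247.4] [11.1 11.4] [0.5314 0.1458]
dev igold [310.2 268.1] [10.3 13.4] [0.5328 0.1495]
dev iblue [414.5 303. ] [10.1 10.8] [ 0.4063 -0.2458]
dev iblue [361.3 164.1] [ 6.3 10.3] [ 0.4076 -0.2428]
dev turq [157.9 182.2] [12.2 12.4] [0.6846 0.378 ]
dev turq [223.5 356.6] [12.7 15.9] [0.6858 0.3804]
pad gold [450.9 235.3] [31.9 32.5] [ 0.5781 -0.3512]
pad gold [300.1 162.9] [16.2 28.2] [ 0.5792 -0.3474]
pad black [460.7 289. ] [30. 31.] [ 0.4421 -0.3763]
pad black [344.7 160.6] [18.6 29.9] [ 0.448  -0.3619]
pad white [225.5 298.5] [32.7 33.2] [0.4066 0.2165]
pad white [367.3 315.5] [29.2 38.2] [0.4085 0.2195]
pad blue [376.  246.4] [31.4 32.6] [ 0.5457 -0.1602]
pad blue [308.9 204.2] [20.2 30.5] [ 0.547  -0.1559]
```

```bash
cat >> h.py <<'E'
from scipy.spatial.transform import Rotation as Ro
def go(*ts):
    s=get_state();q=s["eef_rot"];r=Ro.from_quat([*q[1:],q[0]]);p=s["ee_pos"]
    print('t',round(s["time_s"],2),'p',np.round(p,4),'toolaxes',np.round(r.as_matrix(),3).tolist(),'F',np.round(s["wrist_force"],1),'open cm',round(s["opening"]*9.3,2),'grip',round(s["grasp_force"],1))
    for t in ts:
        print('to',t,'shift cm',np.round(r.inv().apply(np.array(t)-p)*100,2)); p=np.array(t)
E
python3 -c "
from h import *
go((.6847,.0255,.2),(.6847,.0255,.031),(.6847,.0255,.145),(.5787,-.3493,.145))"
```

```text
t 0.2 p [ 0.2246 -0.556   0.218 ] toolaxes [[0.927, 0.374, -0.0], [0.374, -0.927, 0.001], [0.0, -0.001, -1.0]] F [ 0.1  0.5 -0.1] open cm 9.29 grip 0.0
to (0.6847, 0.0255, 0.2) shift cm [ 64.44 -36.69   1.85]
to (0.6847, 0.0255, 0.031) shift cm [-0.    0.02 16.9 ]
to (0.6847, 0.0255, 0.145) shift cm [ 0.00e+00 -1.00e-02 -1.14e+01]
to (0.5787, -0.3493, 0.145) shift cm [-23.86  30.78  -0.04]
```

```bash
r='x'; python3 -m creep '[{"rotation":[0,0,0],"linear":[3.2,-1.8,0.1],"gripper":7.5},{"rotation":[0,0,0],"linear":[3.2,-1.8,0.1],"gripper":7.5},{"rotation":[0,0,0],"linear":[3.2,-1.8,0.1],"gripper":7.5},{"rotation":[0,0,0],"linear":[3.2,-1.8,0.1],"gripper":7.5},{"rotation":[0,0,0],"linear":[3.2,-1.8,0.1],"gripper":7.5},{"rotation":[0,0,0],"linear":[3.2,-1.8,0.1],"gripper":7.5},{"rotation":[0,0,0],"linear":[3.2,-1.8,0.1],"gripper":7.5},{"rotation":[0,0,0],"linear":[3.2,-1.8,0.1],"gripper":7.5},{"rotation":[0,0,0],"linear":[3.2,-1.8,0.1],"gripper":7.5},{"rotation":[0,0,0],"linear":[3.2,-1.8,0.1],"gripper":7.5}]'
python3 -c "
from h import *
go((.6847,.0255,.2))"
```

```text
time_s: 1.03
ee_pos: [0.4548, -0.2679, 0.2086]
eef_rot: [0.0, 0.982, 0.191, 0.0]
wrist_force: [0.2, -0.1, 0.0]
opening: 0.806
grasp_force: 0.0
t 1.03 p [ 0.4548 -0.2679  0.2086] toolaxes [[0.927, 0.374, 0.0], [0.374, -0.927, -0.0], [0.0, 0.0, -1.0]] F [ 0.2 -0.1  0. ] open cm 7.5 grip 0.0
to (0.6847, 0.0255, 0.2) shift cm [ 32.31 -18.6    0.86]
```

```bash
python3 -m creep '[{"rotation":[0,0,0],"linear":[3.6,-2.0,0.1],"gripper":7.5},{"rotation":[0,0,0],"linear":[3.6,-2.0,0.1],"gripper":7.5},{"rotation":[0,0,0],"linear":[3.6,-2.0,0.1],"gripper":7.5},{"rotation":[0,0,0],"linear":[3.6,-2.0,0.1],"gripper":7.5},{"rotation":[0,0,0],"linear":[3.6,-2.0,0.1],"gripper":7.5},{"rotation":[0,0,0],"linear":[3.6,-2.0,0.1],"gripper":7.5},{"rotation":[0,0,0],"linear":[3.6,-2.0,0.1],"gripper":7.5},{"rotation":[0,0,0],"linear":[3.6,-2.0,0.1],"gripper":7.5},{"rotation":[0,0,0],"linear":[3.5,-2.6,0.1],"gripper":7.5},{"rotation":[0,0,0],"linear":[0,0,0],"gripper":7.5}]'
python3 - <<'E'
from h import *
go((.6847,.0255,.2),(.6847,.0255,.031))
c=read_camera("wrist");cv2.imwrite("pics/w1.png",c["pixels"][:,:,::-1]);print(c["fx"],c["cx"],c["cy"],c["view"])
E
```

```text
time_s: 1.87
ee_pos: [0.6846, 0.0292, 0.1975]
eef_rot: [-0.002, 0.981, 0.193, -0.0]
wrist_force: [0.9, 0.3, -0.1]
opening: 0.808
grasp_force: 0.0
t 1.87 p [0.6846 0.0292 0.1975] toolaxes [[0.925, 0.379, -0.001], [0.379, -0.925, 0.003], [-0.0, -0.003, -1.0]] F [ 0.9  0.3 -0.1] open cm 7.52 grip 0.0
to (0.6847, 0.0255, 0.2) shift cm [-0.13  0.35 -0.25]
to (0.6847, 0.0255, 0.031) shift cm [ 0.    0.05 16.9 ]
371.64829954431775 308.5468848746986 237.56304898825533 [[ 0.38059369 -0.9247364  -0.00332119 -0.23341544]
 [-0.89153695 -0.36787884  0.26424804  0.59496886]
 [-0.24558158 -0.09761017 -0.96444904  0.54095387]
 [ 0.          0.          0.          1.        ]]
```

View pics/w1.png

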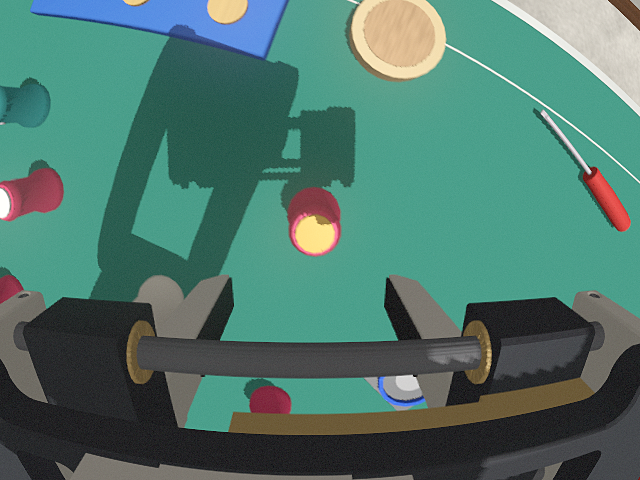

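Wrist view: the gold cap is at about (314,232), near the centre between the fingers (columns 233 and 385). I'll check its position by casting the fisheye ray.

```bash
cat >> h.py <<'E'
def wray(c,u,v,z):
    x,y=u-c["cx"],v-c["cy"];r=np.hypot(x,y);th=r/c["fx"]
    V=c["view"];A=V[:3,:3];o=-A.T@V[:3,3];d=A.T@[x/r*np.sin(th),y/r*np.sin(th),np.cos(th)]
    return (o+d*(z-o[2])/d[2])[:2]
E
python3 - <<'E'
from h import *
c=read_camera("wrist")
e=find(c,'gold',(314,232),30);print(e,wray(c,*e[0],.085));go((.6847,.0255,.031))
E
```

```text
((310.7430114746094, 230.6905517578125), (35.674861907958984, 37.342411041259766)) [0.68563982 0.02486098]
t 1.97 p [0.6829 0.024  0.1983] toolaxes [[0.926, 0.377, -0.002], [0.377, -0.926, -0.0], [-0.002, -0.001, -1.0]] F [-1.2 -0.6 -0.2] open cm 7.51 grip 0.0
to (0.6847, 0.0255, 0.031) shift cm [ 0.26 -0.06 16.73]
```

```bash
python3 -m creep '[{"rotation":[0,0,0],"linear":[0.2,0,2.5],"gripper":7.5},{"rotation":[0,0,0],"linear":[0,0,2.5],"gripper":7.5},{"rotation":[0,0,0],"linear":[0,0,2.5],"gripper":7.5},{"rotation":[0,0,0],"linear":[0,0,2.5],"gripper":7.5},{"rotation":[0,0,0],"linear":[0,0,2.5],"gripper":7.5},{"rotation":[0,0,0],"linear":[0,0,2.2],"gripper":7.5},{"rotation":[0,0,0],"linear":[0,0,1.5],"gripper":7.5},{"rotation":[0,0,0],"linear":[0,0,0.6],"gripper":7.5},{"rotation":[0,0,0],"linear":[0,0,0],"gripper":7.5},{"rotation":[0,0,0],"linear":[0,0,0],"gripper":7.5}]' 15
python3 -c "
from h import *
go((.6847,.0255,.031))"
```

```text
time_s: 2.8
ee_pos: [0.6852, 0.0223, 0.0327]
eef_rot: [0.0, 0.982, 0.19, 0.0]
wrist_force: [0.1, -0.1, 0.2]
opening: 0.806
grasp_force: 0.0
t 2.8 p [0.6852 0.0223 0.0327] toolaxes [[0.927, 0.374, 0.001], [0.374, -0.927, -0.0], [0.001, 0.0, -1.0]] F [ 0.1 -0.1  0.2] open cm 7.5 grip 0.0
to (0.6847, 0.0255, 0.031) shift cm [ 0.08 -0.31  0.17]
```

```bash
python3 -m creep '[{"rotation":[0,0,0],"linear":[0.1,-0.3,0.2],"gripper":7.5},{"rotation":[0,0,0],"linear":[0,0,0],"gripper":6},{"rotation":[0,0,0],"linear":[0,0,0],"gripper":5},{"rotation":[0,0,0],"linear":[0,0,0],"gripper":4.4},{"rotation":[0,0,0],"linear":[0,0,0],"gripper":3.5},{"rotation":[0,0,0],"linear":[0,0,0],"gripper":3.5},{"rotation":[0,0,0],"linear":[0,0,0],"gripper":3.5},{"rotation":[0,0,0],"linear":[0,0,0],"gripper":3.5},{"rotation":[0,0,0],"linear":[0,0,0],"gripper":3.5}]' 20
python3 -c "
from h import *
go((.6847,.0255,.145),(.5787,-.3493,.145),(.5787,-.3493,.042))"
```

```text
time_s: 3.55
ee_pos: [0.6847, 0.0259, 0.0299]
eef_rot: [0.0, 0.982, 0.191, 0.0]
wrist_force: [0.3, 0.6, 1.1]
opening: 0.441
grasp_force: 20.0
t 3.55 p [0.6847 0.0259 0.0299] toolaxes [[0.927, 0.374, 0.0], [0.374, -0.927, -0.0], [0.0, 0.0, -1.0]] F [0.3 0.6 1.1] open cm 4.1 grip 20.0
to (0.6847, 0.0255, 0.145) shift cm [-1.000e-02  4.000e-02 -1.151e+01]
to (0.5787, -0.3493, 0.145) shift cm [-23.86  30.79  -0.  ]
to (0.5787, -0.3493, 0.042) shift cm [-0.  -0.  10.3]
```

```bash
python3 -m creep '[{"rotation":[0,0,0],"linear":[0,0,-0.5],"gripper":3.5},{"rotation":[0,0,0],"linear":[0,0,-1.5],"gripper":3.5},{"rotation":[0,0,0],"linear":[0,0,-2.5],"gripper":3.5},{"rotation":[0,0,0],"linear":[0,0,-2.5],"gripper":3.5},{"rotation":[0,0,0],"linear":[0,0,-2.5],"gripper":3.5},{"rotation":[0,0,0],"linear":[0,0,-1.5],"gripper":3.5},{"rotation":[0,0,0],"linear":[0,0,-0.5],"gripper":3.5},{"rotation":[0,0,0],"linear":[-0.9,1.1,0],"gripper":3.5},{"rotation":[0,0,0],"linear":[-1.5,1.9,0],"gripper":3.5},{"rotation":[0,0,0],"linear":[-2.1,2.7,0],"gripper":3.5}]'
python3 -m creep '[{"rotation":[0,0,0],"linear":[-2.2,2.9,0],"gripper":3.5},{"rotation":[0,0,0],"linear":[-2.2,2.9,0],"gripper":3.5},{"rotation":[0,0,0],"linear":[-2.2,2.9,0],"gripper":3.5},{"rotation":[0,0,0],"linear":[-2.2,2.9,0],"gripper":3.5},{"rotation":[0,0,0],"linear":[-2.2,2.9,0],"gripper":3.5},{"rotation":[0,0,0],"linear":[-2.2,2.9,0],"gripper":3.5},{"rotation":[0,0,0],"linear":[-2.2,2.9,0],"gripper":3.5},{"rotation":[0,0,0],"linear":[-1.8,2.3,0],"gripper":3.5},{"rotation":[0,0,0],"linear":[-1.3,1.5,0],"gripper":3.5},{"rotation":[0,0,0],"linear":[-0.7,0.9,0],"gripper":3.5}]'
python3 -m creep '[{"rotation":[0,0,0],"linear":[0,0,0],"gripper":3.5},{"rotation":[0,0,0],"linear":[0,0,0],"gripper":3.5},{"rotation":[0,0,0],"linear":[0,0,0],"gripper":3.5}]'
python3 -c "
from h import *
go((.5787,-.3493,.145),(.5787,-.3493,.038))"
```

```text
time_s: 4.38
ee_pos: [0.6629, -0.0427, 0.1427]
eef_rot: [-0.001, 0.981, 0.192, -0.001]
wrist_force: [0.7, -0.9, -2.1]
opening: 0.446
grasp_force: 20.0
time_s: 5.22
ee_pos: [0.5768, -0.3501, 0.1423]
eef_rot: [-0.001, 0.982, 0.189, -0.001]
wrist_force: [0.2, -0.6, -1.6]
opening: 0.442
grasp_force: 20.0
time_s: 5.47
ee_pos: [0.5798, -0.3459, 0.1439]
eef_rot: [-0.001, 0.982, 0.191, -0.0]
wrist_force: [0.2, -0.3, -1.0]
opening: 0.441
grasp_force: 20.0
t 5.47 p [ 0.5798 -0.3459  0.1439] toolaxes [[0.927, 0.375, -0.001], [0.375, -0.927, 0.001], [-0.0, -0.001, -1.0]] F [ 0.2 -0.3 -1. ] open cm 4.1 grip 20.0
to (0.5787, -0.3493, 0.145) shift cm [-0.23  0.27 -0.11]
to (0.5787, -0.3493, 0.038) shift cm [ 0.    0.02 10.7 ]
```

```bash
python3 -m creep '[{"rotation":[0,0,0],"linear":[-0.2,0.2,1],"gripper":3.5},{"rotation":[0,0,0],"linear":[0,0,2],"gripper":3.5},{"rotation":[0,0,0],"linear":[0,0,2],"gripper":3.5},{"rotation":[0,0,0],"linear":[0,0,2],"gripper":3.5},{"rotation":[0,0,0],"linear":[0,0,1.5],"gripper":3.5},{"rotation":[0,0,0],"linear":[0,0,1],"gripper":3.5},{"rotation":[0,0,0],"linear":[0,0,0.3],"gripper":3.5},{"rotation":[0,0,0],"linear":[0,0,0],"gripper":3.5},{"rotation":[0,0,0],"linear":[0,0,0],"gripper":3.5},{"rotation":[0,0,0],"linear":[0,0,0],"gripper":3.5}]'
python3 - <<'E'
from h import *
go((.5787,-.3493,.038))
t=read_camera("top");s=read_camera("side")
im=np.hstack([cv2.resize(t["pixels"][180:330,370:520],None,fx=2.6,fy=2.6),cv2.resize(s["pixels"][90:240,250:400],None,fx=2.6,fy=2.6)]);cv2.imwrite("pics/g.png",im[:,:,::-1])
E
```

```text
time_s: 6.3
ee_pos: [0.5796, -0.3507, 0.0484]
eef_rot: [0.001, 0.982, 0.191, 0.001]
wrist_force: [0.3, 0.4, -1.5]
opening: 0.445
grasp_force: 20.0
t 6.3 p [ 0.5796 -0.3507  0.0484] toolaxes [[0.927, 0.375, 0.002], [0.375, -0.927, -0.002], [0.001, 0.002, -1.0]] F [ 0.3  0.4 -1.5] open cm 4.14 grip 20.0
to (0.5787, -0.3493, 0.038) shift cm [-0.03 -0.16  1.04]
```

View pics/g.png

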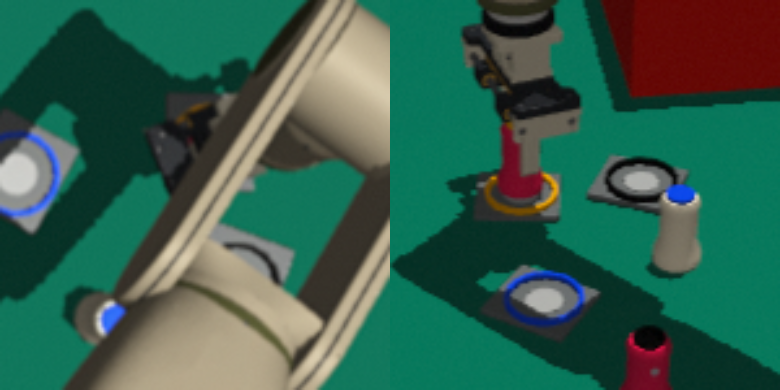

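The side half shows the gold device upright over the gold rim, centred at about (522,190) in the crop. I'll lower it gently.

```bash
python3 -m creep '[{"rotation":[0,0,0],"linear":[0,-0.1,0.3],"gripper":3.5},{"rotation":[0,0,0],"linear":[0,0,0.3],"gripper":3.5},{"rotation":[0,0,0],"linear":[0,0,0.2],"gripper":3.5},{"rotation":[0,0,0],"linear":[0,0,0.1],"gripper":3.5},{"rotation":[0,0,0],"linear":[0,0,0],"gripper":3.5},{"rotation":[0,0,0],"linear":[0,0,0],"gripper":3.5}]'
python3 -c "
from h import *
go((.5787,-.3493,.038))"
```

```text
time_s: 6.9
ee_pos: [0.5783, -0.349, 0.0378]
eef_rot: [-0.0, 0.982, 0.191, 0.0]
wrist_force: [-0.5, 1.0, 1.3]
opening: 0.444
grasp_force: 20.0
t 6.9 p [ 0.5783 -0.349   0.0378] toolaxes [[0.927, 0.374, 0.0], [0.374, -0.927, 0.0], [0.0, -0.0, -1.0]] F [-0.5  1.   1.3] open cm 4.13 grip 20.0
to (0.5787, -0.3493, 0.038) shift cm [ 0.03  0.04 -0.02]
```

```bash
python3 -m creep '[{"rotation":[0,0,0],"linear":[0,0,0],"gripper":4.6},{"rotation":[0,0,0],"linear":[0,0,0],"gripper":5.2},{"rotation":[0,0,0],"linear":[0,0,0],"gripper":6.5},{"rotation":[0,0,0],"linear":[0,0,0],"gripper":7.5},{"rotation":[0,0,0],"linear":[0,0,-1],"gripper":7.5},{"rotation":[0,0,0],"linear":[0,0,-2.5],"gripper":7.5},{"rotation":[0,0,0],"linear":[0,0,-3],"gripper":7.5},{"rotation":[0,0,0],"linear":[0,0,-3],"gripper":7.5},{"rotation":[0,0,0],"linear":[0,0,-3],"gripper":7.5},{"rotation":[0,0,0],"linear":[0,0,-2],"gripper":7.5}]'
python3 - <<'E'
from h import *
go((.5787,-.3493,.18),(.4443,-.0151,.18),(.4443,-.0151,.031))
E
```

```text
time_s: 7.73
ee_pos: [0.5792, -0.3497, 0.1876]
eef_rot: [0.002, 0.982, 0.191, 0.002]
wrist_force: [-0.1, 0.9, 0.5]
opening: 0.808
grasp_force: 0.0
t 7.73 p [ 0.5792 -0.3497  0.1876] toolaxes [[0.927, 0.374, 0.004], [0.374, -0.927, -0.003], [0.002, 0.004, -1.0]] F [-0.1  0.9  0.5] open cm 7.51 grip 0.0
to (0.5787, -0.3493, 0.18) shift cm [-0.03 -0.06  0.76]
to (0.4443, -0.0151, 0.18) shift cm [  0.05 -36.02  -0.14]
to (0.4443, -0.0151, 0.031) shift cm [-0.04 -0.06 14.9 ]
```

```bash
python3 -m creep '[{"rotation":[0,0,0],"linear":[0,-2.5,0],"gripper":7.5},{"rotation":[0,0,0],"linear":[0,-4,0],"gripper":7.5},{"rotation":[0,0,0],"linear":[0,-4,0],"gripper":7.5},{"rotation":[0,0,0],"linear":[0,-4,0],"gripper":7.5},{"rotation":[0,0,0],"linear":[0,-4,0],"gripper":7.5},{"rotation":[0,0,0],"linear":[0,-4,0],"gripper":7.5},{"rotation":[0,0,0],"linear":[0,-4,0],"gripper":7.5},{"rotation":[0,0,0],"linear":[0,-4,0],"gripper":7.5},{"rotation":[0,0,0],"linear":[0,-3.5,0],"gripper":7.5},{"rotation":[0,0,0],"linear":[0,-2,0],"gripper":7.5}]'
python3 -m creep '[{"rotation":[0,0,0],"linear":[0,0,0],"gripper":7.5},{"rotation":[0,0,0],"linear":[0,0,0],"gripper":7.5},{"rotation":[0,0,0],"linear":[0,0,0],"gripper":7.5},{"rotation":[0,0,0],"linear":[0,0,0],"gripper":7.5}]' >/dev/null
python3 - <<'E'
from h import *
go((.4443,-.0151,.18),(.4443,-.0151,.031))
c=read_camera("wrist");t=read_camera("top");s=read_camera("side")
im=np.hstack([c["pixels"][100:400,150:470],cv2.resize(t["pixels"][180:330,370:530],None,fx=2,fy=2)]);cv2.imwrite("pics/w2.png",im[:,:,::-1])
for c,p in((t,(451,236)),(s,(300,130))):
  try:e=find(c,'gold',p,10);print(e,ray(c,*e[0],.093))
  except Exception as x:print('f')
go((.4443,-.0151,.031))
E
```

```text
time_s: 8.57
ee_pos: [0.4421, -0.0125, 0.1836]
eef_rot: [-0.0, 0.982, 0.191, 0.001]
wrist_force: [0.4, -0.4, 0.6]
opening: 0.803
grasp_force: 0.0
t 8.9 p [ 0.4439 -0.0162  0.1831] toolaxes [[0.928, 0.374, 0.001], [0.374, -0.928, -0.0], [0.0, 0.001, -1.0]] F [ 0.3  0.3 -0.3] open cm 7.54 grip 0.0
to (0.4443, -0.0151, 0.18) shift cm [ 0.08 -0.08  0.31]
to (0.4443, -0.0151, 0.031) shift cm [-1.00e-02 -1.00e-02  1.49e+01]
((457.51251220703125, 232.5561981201172), (8.651998519897461, 12.193686485290527)) [ 0.57736296 -0.34710143]
((299.80804443359375, 138.6550750732422), (3.2813522815704346, 10.501631736755371)) [ 0.57867401 -0.35379187]
t 9.05 p [ 0.4436 -0.0161  0.1826] toolaxes [[0.928, 0.373, -0.0], [0.373, -0.928, -0.0], [-0.0, -0.0, -1.0]] F [-0.8 -0.1  0.5] open cm 7.49 grip 0.0
to (0.4443, -0.0151, 0.031) shift cm [ 0.1  -0.07 15.16]
```

View pics/w2.png

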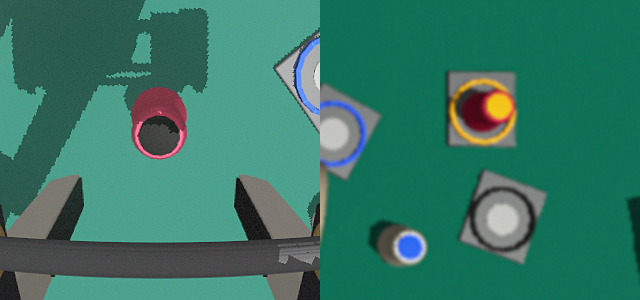

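Left half: the black cap is at about wrist pixel (309,237), midway between the fingers. Right half: the gold device stands upright inside the gold rim.

```bash
python3 - <<'E'
from h import *
c=read_camera("wrist");print(wray(c,309.5,236.5,.085));go()
E
python3 -m creep '[{"rotation":[0,0,0],"linear":[0.1,-0.1,2.5],"gripper":7.5},{"rotation":[0,0,0],"linear":[0,0,2.5],"gripper":7.5},{"rotation":[0,0,0],"linear":[0,0,2.5],"gripper":7.5},{"rotation":[0,0,0],"linear":[0,0,2.5],"gripper":7.5},{"rotation":[0,0,0],"linear":[0,0,2.2],"gripper":7.5},{"rotation":[0,0,0],"linear":[0,0,1.9],"gripper":7.5},{"rotation":[0,0,0],"linear":[0,0,1],"gripper":7.5},{"rotation":[0,0,0],"linear":[0,0,0],"gripper":7.5},{"rotation":[0,0,0],"linear":[0,0,0],"gripper":7.5},{"rotation":[0,0,0],"linear":[0,0,0],"gripper":7.5}]'
python3 -c "
from h import *
go((.4443,-.0151,.031))"
```

```text
[ 0.44513344 -0.01687451]
t 9.1 p [ 0.4436 -0.016   0.1826] toolaxes [[0.928, 0.373, -0.0], [0.373, -0.928, -0.0], [-0.0, -0.0, -1.0]] F [-0.5 -0.2 -0.7] open cm 7.49 grip 0.0
time_s: 9.93
ee_pos: [0.4451, -0.0142, 0.033]
eef_rot: [0.0, 0.982, 0.191, 0.001]
wrist_force: [0.4, 0.4, -0.8]
opening: 0.807
grasp_force: 0.0
t 9.93 p [ 0.4451 -0.0142  0.033 ] toolaxes [[0.927, 0.374, 0.002], [0.374, -0.927, -0.0], [0.002, 0.001, -1.0]] F [ 0.4  0.4 -0.8] open cm 7.51 grip 0.0
to (0.4443, -0.0151, 0.031) shift cm [-0.11  0.05  0.2 ]
```

```bash
python3 -m creep '[{"rotation":[0,0,0],"linear":[0,0.1,0.2],"gripper":7.5},{"rotation":[0,0,0],"linear":[0,0,0],"gripper":6},{"rotation":[0,0,0],"linear":[0,0,0],"gripper":5},{"rotation":[0,0,0],"linear":[0,0,0],"gripper":4.4},{"rotation":[0,0,0],"linear":[0,0,0],"gripper":3.5},{"rotation":[0,0,0],"linear":[0,0,0],"gripper":3.5},{"rotation":[0,0,0],"linear":[0,0,0],"gripper":3.5},{"rotation":[0,0,0],"linear":[0,0,0],"gripper":3.5},{"rotation":[0,0,0],"linear":[0,0,0],"gripper":3.5}]' 20
python3 -m creep '[{"rotation":[0,0,0],"linear":[0,0,-0.5],"gripper":3.5},{"rotation":[0,0,0],"linear":[0,0,-1.5],"gripper":3.5},{"rotation":[0,0,0],"linear":[0,0,-2.5],"gripper":3.5},{"rotation":[0,0,0],"linear":[0,0,-2.5],"gripper":3.5},{"rotation":[0,0,0],"linear":[0,0,-2.5],"gripper":3.5},{"rotation":[0,0,0],"linear":[0,0,-1.5],"gripper":3.5},{"rotation":[0,0,0],"linear":[0,0,-0.5],"gripper":3.5},{"rotation":[0,0,0],"linear":[0,0,0],"gripper":3.5},{"rotation":[0,0,0],"linear":[0,0,0],"gripper":3.5}]'
python3 -c "
from h import *
go((.4427,-.3745,.145),(.4427,-.3745,.038))"
```

```text
time_s: 10.68
ee_pos: [0.4445, -0.015, 0.0298]
eef_rot: [0.0, 0.982, 0.191, 0.0]
wrist_force: [0.1, -1.4, 0.3]
opening: 0.446
grasp_force: 20.0
time_s: 11.43
ee_pos: [0.4439, -0.0147, 0.1438]
eef_rot: [-0.0, 0.982, 0.191, -0.0]
wrist_force: [-0.2, -0.3, -2.3]
opening: 0.444
grasp_force: 20.0
t 11.43 p [ 0.4439 -0.0147  0.1438] toolaxes [[0.927, 0.374, -0.001], [0.374, -0.927, 0.0], [-0.001, -0.001, -1.0]] F [-0.2 -0.3 -2.3] open cm 4.13 grip 20.0
to (0.4427, -0.3745, 0.145) shift cm [-13.58  33.31  -0.13]
to (0.4427, -0.3745, 0.038) shift cm [1.00e-02 1.00e-02 1.07e+01]
```

```bash
python3 -m creep '[{"rotation":[0,0,0],"linear":[-0.4,1,0],"gripper":3.5},{"rotation":[0,0,0],"linear":[-0.8,2,0],"gripper":3.5},{"rotation":[0,0,0],"linear":[-1.2,3,0],"gripper":3.5},{"rotation":[0,0,0],"linear":[-1.2,3,0],"gripper":3.5},{"rotation":[0,0,0],"linear":[-1.2,3,0],"gripper":3.5},{"rotation":[0,0,0],"linear":[-1.2,3,0],"gripper":3.5},{"rotation":[0,0,0],"linear":[-1.2,3,0],"gripper":3.5},{"rotation":[0,0,0],"linear":[-1.2,3,0],"gripper":3.5},{"rotation":[0,0,0],"linear":[-1.2,3,0],"gripper":3.5},{"rotation":[0,0,0],"linear":[-1.2,3,0],"gripper":3.5}]' >/dev/null
python3 -m creep '[{"rotation":[0,0,0],"linear":[-1.2,2.9,0],"gripper":3.5},{"rotation":[0,0,0],"linear":[-0.9,2.0,0],"gripper":3.5},{"rotation":[0,0,0],"linear":[-0.7,1.4,0],"gripper":3.5},{"rotation":[0,0,0],"linear":[0,0,0],"gripper":3.5},{"rotation":[0,0,0],"linear":[0,0,0],"gripper":3.5},{"rotation":[0,0,0],"linear":[0,0,0],"gripper":3.5},{"rotation":[0,0,0],"linear":[0,0,0],"gripper":3.5}]'
python3 - <<'E'
from h import *
s=read_camera("side");cv2.imwrite("pics/b.png",cv2.resize(s["pixels"][60:240,250:450],None,fx=2.5,fy=2.5)[:,:,::-1])
go((.4427,-.3745,.145),(.4427,-.3745,.038))
E
```

```text
time_s: 12.85
ee_pos: [0.4426, -0.3735, 0.1438]
eef_rot: [-0.001, 0.982, 0.191, -0.0]
wrist_force: [0.0, 0.1, -1.0]
opening: 0.441
grasp_force: 20.0
t 12.9 p [ 0.4429 -0.3735  0.1442] toolaxes [[0.927, 0.375, -0.001], [0.375, -0.927, 0.001], [-0.0, -0.001, -1.0]] F [-1.1  0.3 -2.1] open cm 4.13 grip 20.0
to (0.4427, -0.3745, 0.145) shift cm [-0.05  0.09 -0.08]
to (0.4427, -0.3745, 0.038) shift cm [0.00e+00 1.00e-02 1.07e+01]
```

View pics/b.png

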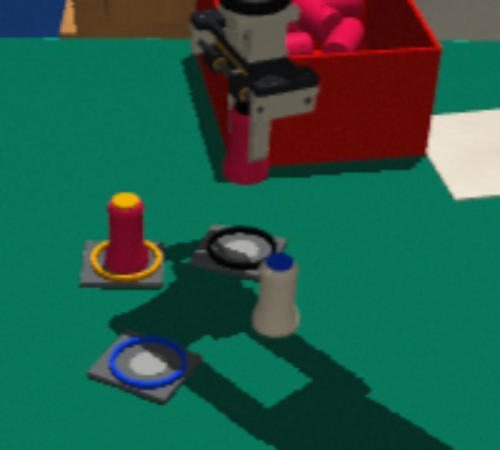

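The side view shows the black device held above the black pad (pad at (240,248)). It is clear of the bin, and the gold device stands well.

```bash
python3 -m creep '[{"rotation":[0,0,0],"linear":[0,0.1,1],"gripper":3.5},{"rotation":[0,0,0],"linear":[0,0,2],"gripper":3.5},{"rotation":[0,0,0],"linear":[0,0,2],"gripper":3.5},{"rotation":[0,0,0],"linear":[0,0,2],"gripper":3.5},{"rotation":[0,0,0],"linear":[0,0,1.5],"gripper":3.5},{"rotation":[0,0,0],"linear":[0,0,1],"gripper":3.5},{"rotation":[0,0,0],"linear":[0,0,0.2],"gripper":3.5},{"rotation":[0,0,0],"linear":[0,0,0],"gripper":3.5},{"rotation":[0,0,0],"linear":[0,0,0],"gripper":3.5},{"rotation":[0,0,0],"linear":[0,0,0],"gripper":3.5}]'
python3 -c "
from h import *
go((.4427,-.3745,.038))"
```

```text
time_s: 13.73
ee_pos: [0.4442, -0.3762, 0.0492]
eef_rot: [0.001, 0.982, 0.191, 0.001]
wrist_force: [-0.4, -0.2, -1.6]
opening: 0.445
grasp_force: 20.0
t 13.73 p [ 0.4442 -0.3762  0.0492] toolaxes [[0.927, 0.375, 0.002], [0.375, -0.927, -0.002], [0.001, 0.002, -1.0]] F [-0.4 -0.2 -1.6] open cm 4.14 grip 20.0
to (0.4427, -0.3745, 0.038) shift cm [-0.07 -0.22  1.12]
```

```bash
python3 -m creep '[{"rotation":[0,0,0],"linear":[-0.1,-0.1,0.3],"gripper":3.5},{"rotation":[0,0,0],"linear":[0,0,0.3],"gripper":3.5},{"rotation":[0,0,0],"linear":[0,0,0.2],"gripper":3.5},{"rotation":[0,0,0],"linear":[0,0,0.1],"gripper":3.5},{"rotation":[0,0,0],"linear":[0,0,0],"gripper":3.5},{"rotation":[0,0,0],"linear":[0,0,0],"gripper":3.5},{"rotation":[0,0,0],"linear":[0,0,0],"gripper":3.5}]'
python3 -c "
from h import *
go((.4427,-.3745,.038))"
```

```text
time_s: 14.32
ee_pos: [0.442, -0.375, 0.0387]
eef_rot: [0.0, 0.982, 0.191, 0.0]
wrist_force: [0.9, 0.4, -1.7]
opening: 0.45
grasp_force: 20.0
t 14.32 p [ 0.442  -0.375   0.0387] toolaxes [[0.927, 0.374, 0.0], [0.374, -0.927, -0.0], [0.0, 0.0, -1.0]] F [ 0.9  0.4 -1.7] open cm 4.19 grip 20.0
to (0.4427, -0.3745, 0.038) shift cm [ 0.08 -0.02  0.07]
```

Not quite in contact yet, so I'll lower 1.5 mm more.

```bash
python3 -m creep '[{"rotation":[0,0,0],"linear":[0,0,0.05],"gripper":3.5},{"rotation":[0,0,0],"linear":[0,0,0.05],"gripper":3.5},{"rotation":[0,0,0],"linear":[0,0,0.05],"gripper":3.5},{"rotation":[0,0,0],"linear":[0,0,0],"gripper":3.5},{"rotation":[0,0,0],"linear":[0,0,0],"gripper":3.5}]'
python3 -c "
from h import *
go((.4427,-.3745,.038))"
```

```text
time_s: 14.73
ee_pos: [0.4424, -0.3752, 0.0378]
eef_rot: [0.0, 0.982, 0.191, 0.0]
wrist_force: [-0.8, 1.4, 3.8]
opening: 0.442
grasp_force: 20.0
t 14.73 p [ 0.4424 -0.3752  0.0378] toolaxes [[0.927, 0.374, 0.001], [0.374, -0.927, -0.001], [0.0, 0.001, -1.0]] F [-0.8  1.4  3.8] open cm 4.11 grip 20.0
to (0.4427, -0.3745, 0.038) shift cm [ 0.06 -0.06 -0.02]
```

```bash
python3 -m creep '[{"rotation":[0,0,0],"linear":[0,0,0],"gripper":4.6},{"rotation":[0,0,0],"linear":[0,0,0],"gripper":5.2},{"rotation":[0,0,0],"linear":[0,0,0],"gripper":6.5},{"rotation":[0,0,0],"linear":[0,0,0],"gripper":7.5},{"rotation":[0,0,0],"linear":[0,0,-1],"gripper":7.5},{"rotation":[0,0,0],"linear":[0,0,-2.5],"gripper":7.5},{"rotation":[0,0,0],"linear":[0,0,-3],"gripper":7.5},{"rotation":[0,0,0],"linear":[0,0,-3],"gripper":7.5},{"rotation":[0,0,0],"linear":[0,0,-3],"gripper":7.5},{"rotation":[0,0,0],"linear":[0,0,-2],"gripper":7.5}]'
python3 - <<'E'
from h import *
go((.5961,.328,.18),(.5961,.328,.031))
E
```

```text
time_s: 15.57
ee_pos: [0.4428, -0.3757, 0.1866]
eef_rot: [0.002, 0.982, 0.191, 0.001]
wrist_force: [0.8, -0.7, -0.3]
opening: 0.809
grasp_force: 0.0
t 15.57 p [ 0.4428 -0.3757  0.1866] toolaxes [[0.927, 0.375, 0.003], [0.375, -0.927, -0.003], [0.002, 0.004, -1.0]] F [ 0.8 -0.7 -0.3] open cm 7.52 grip 0.0
to (0.5961, 0.328, 0.18) shift cm [ 40.57 -59.51   0.5 ]
to (0.5961, 0.328, 0.031) shift cm [-0.02 -0.06 14.9 ]
```

```bash
python3 -m creep '[{"rotation":[0,0,0],"linear":[1.2,-1.7,0],"gripper":7.5},{"rotation":[0,0,0],"linear":[2.3,-3.3,0],"gripper":7.5},{"rotation":[0,0,0],"linear":[2.3,-3.3,0],"gripper":7.5},{"rotation":[0,0,0],"linear":[2.3,-3.3,0],"gripper":7.5},{"rotation":[0,0,0],"linear":[2.3,-3.3,0],"gripper":7.5},{"rotation":[0,0,0],"linear":[2.3,-3.3,0],"gripper":7.5},{"rotation":[0,0,0],"linear":[2.3,-3.3,0],"gripper":7.5},{"rotation":[0,0,0],"linear":[2.3,-3.3,0],"gripper":7.5},{"rotation":[0,0,0],"linear":[2.3,-3.3,0],"gripper":7.5},{"rotation":[0,0,0],"linear":[2.3,-3.3,0],"gripper":7.5}]' >/dev/null
python3 -m creep '[{"rotation":[0,0,0],"linear":[2.3,-3.4,0],"gripper":7.5},{"rotation":[0,0,0],"linear":[2.3,-3.4,0],"gripper":7.5},{"rotation":[0,0,0],"linear":[2.3,-3.4,0],"gripper":7.5},{"rotation":[0,0,0],"linear":[2.3,-3.4,0],"gripper":7.5},{"rotation":[0,0,0],"linear":[2.3,-3.4,0],"gripper":7.5},{"rotation":[0,0,0],"linear":[2.3,-3.4,0],"gripper":7.5},{"rotation":[0,0,0],"linear":[2.3,-3.4,0],"gripper":7.5},{"rotation":[0,0,0],"linear":[1.5,-2.4,0],"gripper":7.5},{"rotation":[0,0,0],"linear":[0.8,-1.3,0],"gripper":7.5},{"rotation":[0,0,0],"linear":[0.3,-0.6,0],"gripper":7.5}]' >/dev/null
python3 -m creep '[{"rotation":[0,0,0],"linear":[0,0,0],"gripper":7.5},{"rotation":[0,0,0],"linear":[0,0,0],"gripper":7.5},{"rotation":[0,0,0],"linear":[0,0,0],"gripper":7.5},{"rotation":[0,0,0],"linear":[0,0,0],"gripper":7.5}]' 
python3 - <<'E'
from h import *
c=read_camera("wrist");t=read_camera("top")
im=np.hstack([c["pixels"][100:400,150:470],cv2.resize(t["pixels"][180:330,370:530],None,fx=2,fy=2)]);cv2.imwrite("pics/w3.png",im[:,:,::-1])
go((.5961,.328,.18),(.5961,.328,.031))
e=find(c,'white',(310,233),30);print(e,wray(c,*e[0],.085))
E
```

```text
time_s: 17.57
ee_pos: [0.5959, 0.3273, 0.1826]
eef_rot: [0.0, 0.982, 0.19, 0.0]
wrist_force: [-0.4, 0.1, -1.0]
opening: 0.808
grasp_force: 0.0
t 17.67 p [0.5959 0.3276 0.1825] toolaxes [[0.928, 0.373, 0.0], [0.373, -0.928, -0.0], [0.0, 0.0, -1.0]] F [0.7 0.8 0.2] open cm 7.52 grip 0.0
to (0.5961, 0.328, 0.18) shift cm [ 0.03 -0.03  0.25]
to (0.5961, 0.328, 0.031) shift cm [-0.  -0.  14.9]
((314.92938232421875, 239.45492553710938), (22.203927993774414, 31.126089096069336)) [0.5968809  0.32200972]
```

View pics/w3.png

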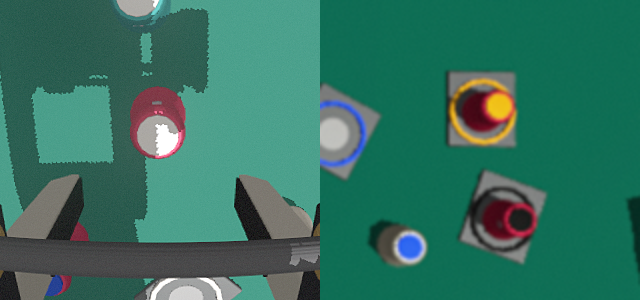

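The left half shows the white cap centred at about wrist pixel (308,238), between the fingers. The colour mask caught only its lit half. On the right, gold and black both stand inside their rims.

```bash
python3 -m creep '[{"rotation":[0,0,0],"linear":[0,0,2.5],"gripper":7.5},{"rotation":[0,0,0],"linear":[0,0,2.5],"gripper":7.5},{"rotation":[0,0,0],"linear":[0,0,2.5],"gripper":7.5},{"rotation":[0,0,0],"linear":[0,0,2.5],"gripper":7.5},{"rotation":[0,0,0],"linear":[0,0,2.2],"gripper":7.5},{"rotation":[0,0,0],"linear":[0,0,1.9],"gripper":7.5},{"rotation":[0,0,0],"linear":[0,0,1],"gripper":7.5},{"rotation":[0,0,0],"linear":[0,0,0],"gripper":7.5},{"rotation":[0,0,0],"linear":[0,0,0],"gripper":7.5},{"rotation":[0,0,0],"linear":[0,0,0],"gripper":7.5}]'
python3 -c "
from h import *
go((.5961,.328,.031))"
```

```text
time_s: 18.5
ee_pos: [0.5969, 0.3291, 0.0331]
eef_rot: [-0.0, 0.982, 0.191, 0.001]
wrist_force: [1.3, -0.5, 0.1]
opening: 0.805
grasp_force: 0.0
t 18.5 p [0.5969 0.3291 0.0331] toolaxes [[0.927, 0.374, 0.002], [0.374, -0.927, 0.001], [0.003, -0.0, -1.0]] F [ 1.3 -0.5  0.1] open cm 7.49 grip 0.0
to (0.5961, 0.328, 0.031) shift cm [-0.11  0.08  0.21]
```

```bash
python3 -m creep '[{"rotation":[0,0,0],"linear":[0,0,0.2],"gripper":7.5},{"rotation":[0,0,0],"linear":[0,0,0],"gripper":6},{"rotation":[0,0,0],"linear":[0,0,0],"gripper":5},{"rotation":[0,0,0],"linear":[0,0,0],"gripper":4.4},{"rotation":[0,0,0],"linear":[0,0,0],"gripper":3.5},{"rotation":[0,0,0],"linear":[0,0,0],"gripper":3.5},{"rotation":[0,0,0],"linear":[0,0,0],"gripper":3.5},{"rotation":[0,0,0],"linear":[0,0,0],"gripper":3.5},{"rotation":[0,0,0],"linear":[0,0,0],"gripper":3.5}]' 20
python3 -m creep '[{"rotation":[0,0,0],"linear":[0,0,-0.5],"gripper":3.5},{"rotation":[0,0,0],"linear":[0,0,-1.5],"gripper":3.5},{"rotation":[0,0,0],"linear":[0,0,-2.5],"gripper":3.5},{"rotation":[0,0,0],"linear":[0,0,-2.5],"gripper":3.5},{"rotation":[0,0,0],"linear":[0,0,-2.5],"gripper":3.5},{"rotation":[0,0,0],"linear":[0,0,-1.5],"gripper":3.5},{"rotation":[0,0,0],"linear":[0,0,-0.5],"gripper":3.5},{"rotation":[0,0,0],"linear":[0,0,0],"gripper":3.5},{"rotation":[0,0,0],"linear":[0,0,0],"gripper":3.5}]'
python3 -c "
from h import *
go((.4075,.218,.145),(.4075,.218,.038))"
```

```text
time_s: 19.25
ee_pos: [0.5958, 0.3288, 0.0292]
eef_rot: [0.0, 0.982, 0.191, 0.0]
wrist_force: [-0.4, -1.0, 0.9]
opening: 0.448
grasp_force: 20.0
time_s: 20.0
ee_pos: [0.5954, 0.3288, 0.144]
eef_rot: [-0.0, 0.982, 0.191, -0.0]
wrist_force: [-0.7, -1.0, -2.6]
opening: 0.446
grasp_force: 20.0
t 20.0 p [0.5954 0.3288 0.144 ] toolaxes [[0.927, 0.374, -0.0], [0.374, -0.927, -0.0], [-0.0, -0.0, -1.0]] F [-0.7 -1.  -2.6] open cm 4.15 grip 20.0
to (0.4075, 0.218, 0.145) shift cm [-21.57   3.23  -0.1 ]
to (0.4075, 0.218, 0.038) shift cm [ 0.   0.  10.7]
```

```bash
python3 -m creep '[{"rotation":[0,0,0],"linear":[-1,0.2,0],"gripper":3.5},{"rotation":[0,0,0],"linear":[-2,0.3,0],"gripper":3.5},{"rotation":[0,0,0],"linear":[-2.6,0.4,0],"gripper":3.5},{"rotation":[0,0,0],"linear":[-2.6,0.4,0],"gripper":3.5},{"rotation":[0,0,0],"linear":[-2.6,0.4,0],"gripper":3.5},{"rotation":[0,0,0],"linear":[-2.6,0.4,0],"gripper":3.5},{"rotation":[0,0,0],"linear":[-2.6,0.4,0],"gripper":3.5},{"rotation":[0,0,0],"linear":[-2.6,0.4,0],"gripper":3.5},{"rotation":[0,0,0],"linear":[-2,0.2,0],"gripper":3.5},{"rotation":[0,0,0],"linear":[-1,0.1,0],"gripper":3.5}]' >/dev/null
python3 -m creep '[{"rotation":[0,0,0],"linear":[0,0,0],"gripper":3.5},{"rotation":[0,0,0],"linear":[0,0,0],"gripper":3.5},{"rotation":[0,0,0],"linear":[0,0,0],"gripper":3.5},{"rotation":[0,0,0],"linear":[0,0,0],"gripper":3.5}]'
python3 - <<'E'
from h import *
s=read_camera("side");cv2.imwrite("pics/wh.png",cv2.resize(s["pixels"][200:420,220:460],None,fx=2,fy=2)[:,:,::-1])
go((.4075,.218,.145),(.4075,.218,.038))
E
```

```text
time_s: 21.17
ee_pos: [0.4077, 0.2184, 0.1438]
eef_rot: [0.0, 0.982, 0.191, -0.0]
wrist_force: [-0.2, 0.7, -2.0]
opening: 0.444
grasp_force: 20.0
t 21.22 p [0.4077 0.2185 0.1438] toolaxes [[0.927, 0.374, -0.001], [0.374, -0.927, -0.0], [-0.001, -0.0, -1.0]] F [ 0.2 -0.5 -2.2] open cm 4.1 grip 20.0
to (0.4075, 0.218, 0.145) shift cm [-0.04  0.03 -0.12]
to (0.4075, 0.218, 0.038) shift cm [1.00e-02 0.00e+00 1.07e+01]
```

View pics/wh.png

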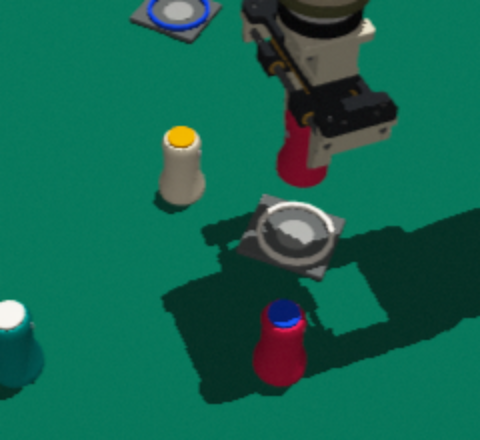

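The view shows the white device held above the white pad (pad at (295,233) in the crop). The blue device at (280,340) and the ivory one at (182,165) are clear of the gripper.

```bash
python3 -m creep '[{"rotation":[0,0,0],"linear":[0,0,1],"gripper":3.5},{"rotation":[0,0,0],"linear":[0,0,2],"gripper":3.5},{"rotation":[0,0,0],"linear":[0,0,2],"gripper":3.5},{"rotation":[0,0,0],"linear":[0,0,2],"gripper":3.5},{"rotation":[0,0,0],"linear":[0,0,1.5],"gripper":3.5},{"rotation":[0,0,0],"linear":[0,0,1],"gripper":3.5},{"rotation":[0,0,0],"linear":[0,0,0.2],"gripper":3.5},{"rotation":[0,0,0],"linear":[0,0,0],"gripper":3.5},{"rotation":[0,0,0],"linear":[0,0,0],"gripper":3.5}]' >/dev/null
python3 -m creep '[{"rotation":[0,0,0],"linear":[0,0,0.3],"gripper":3.5},{"rotation":[0,0,0],"linear":[0,0,0.3],"gripper":3.5},{"rotation":[0,0,0],"linear":[0,0,0.2],"gripper":3.5},{"rotation":[0,0,0],"linear":[0,0,0.1],"gripper":3.5},{"rotation":[0,0,0],"linear":[0,0,0],"gripper":3.5},{"rotation":[0,0,0],"linear":[0,0,0],"gripper":3.5},{"rotation":[0,0,0],"linear":[0,0,0],"gripper":3.5}]'
python3 -c "
from h import *
go((.4075,.218,.0375))"
```

```text
time_s: 22.55
ee_pos: [0.4074, 0.2183, 0.0383]
eef_rot: [-0.0, 0.982, 0.191, 0.0]
wrist_force: [-0.0, 0.4, -1.5]
opening: 0.442
grasp_force: 20.0
t 22.55 p [0.4074 0.2183 0.0383] toolaxes [[0.927, 0.374, 0.0], [0.374, -0.927, 0.0], [0.0, -0.0, -1.0]] F [-0.   0.4 -1.5] open cm 4.11 grip 20.0
to (0.4075, 0.218, 0.0375) shift cm [-0.01  0.03  0.08]
```

```bash
python3 -m creep '[{"rotation":[0,0,0],"linear":[0,0,0.05],"gripper":3.5},{"rotation":[0,0,0],"linear":[0,0,0.05],"gripper":3.5},{"rotation":[0,0,0],"linear":[0,0,0],"gripper":3.5},{"rotation":[0,0,0],"linear":[0,0,0],"gripper":3.5},{"rotation":[0,0,0],"linear":[0,0,0],"gripper":3.5}]'
```

```text
time_s: 22.97
ee_pos: [0.4074, 0.2183, 0.0372]
eef_rot: [-0.0, 0.982, 0.191, 0.0]
wrist_force: [0.6, -0.4, -1.4]
opening: 0.441
grasp_force: 20.0
```

```bash
python3 -m creep '[{"rotation":[0,0,0],"linear":[0,0,0.05],"gripper":3.5},{"rotation":[0,0,0],"linear":[0,0,0],"gripper":3.5},{"rotation":[0,0,0],"linear":[0,0,0],"gripper":3.5},{"rotation":[0,0,0],"linear":[0,0,0],"gripper":3.5}]'
```

```text
time_s: 23.3
ee_pos: [0.4078, 0.2183, 0.0371]
eef_rot: [-0.0, 0.982, 0.191, 0.0]
wrist_force: [-1.6, -1.5, 4.2]
opening: 0.443
grasp_force: 20.0
```

```bash
python3 -m creep '[{"rotation":[0,0,0],"linear":[0,0,0],"gripper":4.6},{"rotation":[0,0,0],"linear":[0,0,0],"gripper":5.2},{"rotation":[0,0,0],"linear":[0,0,0],"gripper":6.5},{"rotation":[0,0,0],"linear":[0,0,0],"gripper":7.5},{"rotation":[0,0,0],"linear":[0,0,-1],"gripper":7.5},{"rotation":[0,0,0],"linear":[0,0,-2.5],"gripper":7.5},{"rotation":[0,0,0],"linear":[0,0,-3],"gripper":7.5},{"rotation":[0,0,0],"linear":[0,0,-3],"gripper":7.5},{"rotation":[0,0,0],"linear":[0,0,-3],"gripper":7.5},{"rotation":[0,0,0],"linear":[0,0,-2],"gripper":7.5}]'
python3 -m creep '[{"rotation":[0,0,0],"linear":[0.8,-1.3,0],"gripper":7.5},{"rotation":[0,0,0],"linear":[1.4,-2.4,0],"gripper":7.5},{"rotation":[0,0,0],"linear":[1.7,-3,0],"gripper":7.5},{"rotation":[0,0,0],"linear":[1.7,-3,0],"gripper":7.5},{"rotation":[0,0,0],"linear":[1.4,-2.4,0],"gripper":7.5},{"rotation":[0,0,0],"linear":[0.8,-1.3,0],"gripper":7.5},{"rotation":[0,0,0],"linear":[0,0,0],"gripper":7.5},{"rotation":[0,0,0],"linear":[0,0,0],"gripper":7.5},{"rotation":[0,0,0],"linear":[0,0,0],"gripper":7.5},{"rotation":[0,0,0],"linear":[0,0,0],"gripper":7.5}]'
python3 - <<'E'
from h import *
c=read_camera("wrist");t=read_camera("top")
im=np.hstack([c["pixels"][100:400,150:470],cv2.resize(t["pixels"][220:370,150:310],None,fx=2,fy=2)]);cv2.imwrite("pics/w4.png",im[:,:,::-1])
go((.4298,.3712,.18),(.4298,.3712,.031))
e=find(c,'blue',(310,237),30);print(e,wray(c,*e[0],.085))
E
```

```text
time_s: 24.13
ee_pos: [0.4082, 0.2187, 0.1857]
eef_rot: [-0.0, 0.982, 0.191, 0.002]
wrist_force: [0.1, 0.7, -0.7]
opening: 0.806
grasp_force: 0.0
time_s: 24.97
ee_pos: [0.4296, 0.3707, 0.1819]
eef_rot: [0.0, 0.982, 0.19, -0.0]
wrist_force: [-0.5, -0.4, -0.7]
opening: 0.807
grasp_force: 0.0
t 25.07 p [0.4297 0.3708 0.182 ] toolaxes [[0.928, 0.373, 0.0], [0.373, -0.928, -0.0], [0.0, 0.0, -1.0]] F [-0.3  0.7  0.5] open cm 7.5 grip 0.0
to (0.4298, 0.3712, 0.18) shift cm [ 0.03 -0.04  0.2 ]
to (0.4298, 0.3712, 0.031) shift cm [-0.  -0.  14.9]
((308.1727294921875, 235.3271026611328), (38.698875427246094, 39.007080078125)) [0.43170085 0.37122277]
```

View pics/w4.png

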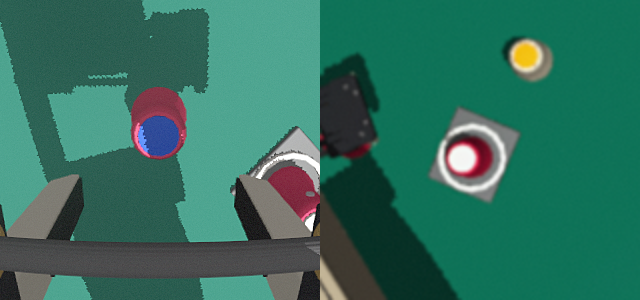

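The blue cap is at wrist pixel (308,235), between the fingers. The white device stands upright inside its rim (right half, (462,158)).

```bash
python3 -m creep '[{"rotation":[0,0,0],"linear":[0.1,0,2.5],"gripper":7.5},{"rotation":[0,0,0],"linear":[0,0,2.5],"gripper":7.5},{"rotation":[0,0,0],"linear":[0,0,2.5],"gripper":7.5},{"rotation":[0,0,0],"linear":[0,0,2.5],"gripper":7.5},{"rotation":[0,0,0],"linear":[0,0,2.2],"gripper":7.5},{"rotation":[0,0,0],"linear":[0,0,1.9],"gripper":7.5},{"rotation":[0,0,0],"linear":[0,0,1],"gripper":7.5},{"rotation":[0,0,0],"linear":[0,0,0.1],"gripper":7.5},{"rotation":[0,0,0],"linear":[0,0,0],"gripper":7.5},{"rotation":[0,0,0],"linear":[0,0,0],"gripper":7.5}]'
python3 -c "
from h import *
go((.43,.3712,.031))"
```

```text
time_s: 25.9
ee_pos: [0.4314, 0.3725, 0.0312]
eef_rot: [-0.0, 0.982, 0.191, 0.001]
wrist_force: [0.0, 0.8, 0.9]
opening: 0.812
grasp_force: 0.0
t 25.9 p [0.4314 0.3725 0.0312] toolaxes [[0.927, 0.374, 0.002], [0.374, -0.927, 0.001], [0.002, -0.0, -1.0]] F [0.  0.8 0.9] open cm 7.55 grip 0.0
to (0.43, 0.3712, 0.031) shift cm [-0.18  0.07  0.02]
```

```bash
python3 -m creep '[{"rotation":[0,0,0],"linear":[0,0,0],"gripper":7.5},{"rotation":[0,0,0],"linear":[0,0,0],"gripper":6},{"rotation":[0,0,0],"linear":[0,0,0],"gripper":5},{"rotation":[0,0,0],"linear":[0,0,0],"gripper":4.4},{"rotation":[0,0,0],"linear":[0,0,0],"gripper":3.5},{"rotation":[0,0,0],"linear":[0,0,0],"gripper":3.5},{"rotation":[0,0,0],"linear":[0,0,0],"gripper":3.5},{"rotation":[0,0,0],"linear":[0,0,0],"gripper":3.5},{"rotation":[0,0,0],"linear":[0,0,0],"gripper":3.5}]' 20
python3 -m creep '[{"rotation":[0,0,0],"linear":[0,0,-0.5],"gripper":3.5},{"rotation":[0,0,0],"linear":[0,0,-1.5],"gripper":3.5},{"rotation":[0,0,0],"linear":[0,0,-2.5],"gripper":3.5},{"rotation":[0,0,0],"linear":[0,0,-2.5],"gripper":3.5},{"rotation":[0,0,0],"linear":[0,0,-2.5],"gripper":3.5},{"rotation":[0,0,0],"linear":[0,0,-2.5],"gripper":3.5},{"rotation":[0,0,0],"linear":[0,0,-1.5],"gripper":3.5},{"rotation":[0,0,0],"linear":[0,0,-0.5],"gripper":3.5},{"rotation":[0,0,0],"linear":[0,0,0],"gripper":3.5},{"rotation":[0,0,0],"linear":[0,0,0],"gripper":3.5}]'
python3 -c "
from h import *
go((.5464,-.158,.17),(.5464,-.158,.038))"
```

```text
time_s: 26.65
ee_pos: [0.4306, 0.3721, 0.0298]
eef_rot: [0.0, 0.982, 0.191, 0.0]
wrist_force: [1.3, 0.1, 0.7]
opening: 0.442
grasp_force: 20.0
time_s: 27.48
ee_pos: [0.43, 0.3718, 0.1687]
eef_rot: [0.0, 0.982, 0.191, -0.0]
wrist_force: [-0.7, -0.2, -1.6]
opening: 0.438
grasp_force: 20.0
t 27.48 p [0.43   0.3718 0.1687] toolaxes [[0.927, 0.374, -0.001], [0.374, -0.927, -0.001], [-0.001, 0.0, -1.0]] F [-0.7 -0.2 -1.6] open cm 4.07 grip 20.0
to (0.5464, -0.158, 0.17) shift cm [-9.05 53.49 -0.11]
to (0.5464, -0.158, 0.038) shift cm [ 1.00e-02 -0.00e+00  1.32e+01]
```

```bash
python3 -m creep '[{"rotation":[0,0,0],"linear":[-0.2,1,0],"gripper":3.5},{"rotation":[0,0,0],"linear":[-0.3,2,0],"gripper":3.5},{"rotation":[0,0,0],"linear":[-0.5,3,0],"gripper":3.5},{"rotation":[0,0,0],"linear":[-0.6,3.5,0],"gripper":3.5},{"rotation":[0,0,0],"linear":[-0.6,3.5,0],"gripper":3.5},{"rotation":[0,0,0],"linear":[-0.6,3.5,0],"gripper":3.5},{"rotation":[0,0,0],"linear":[-0.6,3.5,0],"gripper":3.5},{"rotation":[0,0,0],"linear":[-0.6,3.5,0],"gripper":3.5},{"rotation":[0,0,0],"linear":[-0.6,3.5,0],"gripper":3.5},{"rotation":[0,0,0],"linear":[-0.6,3.5,0],"gripper":3.5}]' >/dev/null
python3 -m creep '[{"rotation":[0,0,0],"linear":[-0.6,3.5,0],"gripper":3.5},{"rotation":[0,0,0],"linear":[-0.6,3.5,0],"gripper":3.5},{"rotation":[0,0,0],"linear":[-0.6,3.5,0],"gripper":3.5},{"rotation":[0,0,0],"linear":[-0.6,3.5,0],"gripper":3.5},{"rotation":[0,0,0],"linear":[-0.5,3.2,0],"gripper":3.5},{"rotation":[0,0,0],"linear":[-0.5,2.8,0],"gripper":3.5},{"rotation":[0,0,0],"linear":[-0.3,1.8,0],"gripper":3.5},{"rotation":[0,0,0],"linear":[-0.2,1.2,0],"gripper":3.5},{"rotation":[0,0,0],"linear":[0,0,0],"gripper":3.5},{"rotation":[0,0,0],"linear":[0,0,0],"gripper":3.5}]' >/dev/null
python3 -m creep '[{"rotation":[0,0,0],"linear":[0,0,0],"gripper":3.5},{"rotation":[0,0,0],"linear":[0,0,0],"gripper":3.5},{"rotation":[0,0,0],"linear":[0,0,0],"gripper":3.5}]'
python3 - <<'E'
from h import *
s=read_camera("side");cv2.imwrite("pics/bl.png",cv2.resize(s["pixels"][60:400,200:460],None,fx=1.7,fy=1.7)[:,:,::-1])
go((.5464,-.158,.17),(.5464,-.158,.038))
E
```

```text
time_s: 29.4
ee_pos: [0.5463, -0.1569, 0.1697]
eef_rot: [-0.0, 0.981, 0.191, -0.0]
wrist_force: [0.4, -0.1, -1.8]
opening: 0.441
grasp_force: 20.0
t 29.45 p [ 0.5464 -0.157   0.1698] toolaxes [[0.927, 0.376, 0.0], [0.376, -0.927, 0.0], [0.0, -0.0, -1.0]] F [-0.3  0.3 -1.7] open cm 4.13 grip 20.0
to (0.5464, -0.158, 0.17) shift cm [-0.04  0.09 -0.02]
to (0.5464, -0.158, 0.038) shift cm [-0.   0.  13.2]
```

View pics/bl.png

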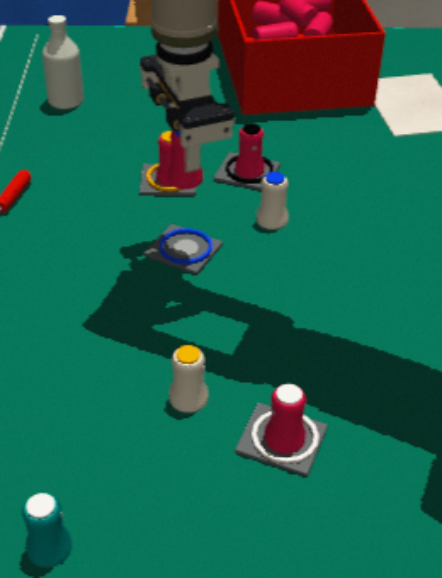

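The three placed devices stand in their rims, and the blue one hangs above the blue pad (185,247). The turquoise and ivory devices are untouched.

```bash
python3 -m creep '[{"rotation":[0,0,0],"linear":[0,0.1,1],"gripper":3.5},{"rotation":[0,0,0],"linear":[0,0,2.5],"gripper":3.5},{"rotation":[0,0,0],"linear":[0,0,2.5],"gripper":3.5},{"rotation":[0,0,0],"linear":[0,0,2.5],"gripper":3.5},{"rotation":[0,0,0],"linear":[0,0,2],"gripper":3.5},{"rotation":[0,0,0],"linear":[0,0,1.2],"gripper":3.5},{"rotation":[0,0,0],"linear":[0,0,0.5],"gripper":3.5},{"rotation":[0,0,0],"linear":[0,0,0],"gripper":3.5},{"rotation":[0,0,0],"linear":[0,0,0],"gripper":3.5},{"rotation":[0,0,0],"linear":[0,0,0],"gripper":3.5}]' >/dev/null
python3 -m creep '[{"rotation":[0,0,0],"linear":[0,0,0.3],"gripper":3.5},{"rotation":[0,0,0],"linear":[0,0,0.3],"gripper":3.5},{"rotation":[0,0,0],"linear":[0,0,0.2],"gripper":3.5},{"rotation":[0,0,0],"linear":[0,0,0.1],"gripper":3.5},{"rotation":[0,0,0],"linear":[0,0,0],"gripper":3.5},{"rotation":[0,0,0],"linear":[0,0,0],"gripper":3.5},{"rotation":[0,0,0],"linear":[0,0,0],"gripper":3.5},{"rotation":[0,0,0],"linear":[0,0,0],"gripper":3.5}]'
python3 -c "
from h import *
go((.5464,-.158,.0378))"
```

```text
time_s: 30.95
ee_pos: [0.5469, -0.159, 0.0388]
eef_rot: [0.0, 0.982, 0.191, 0.0]
wrist_force: [-0.1, 0.0, -1.8]
opening: 0.442
grasp_force: 20.0
t 30.95 p [ 0.5469 -0.159   0.0388] toolaxes [[0.927, 0.374, 0.0], [0.374, -0.927, -0.0], [0.0, 0.0, -1.0]] F [-0.1  0.  -1.8] open cm 4.11 grip 20.0
to (0.5464, -0.158, 0.0378) shift cm [-0.01 -0.11  0.1 ]
```

```bash
python3 -m creep '[{"rotation":[0,0,0],"linear":[0,0,0.05],"gripper":3.5},{"rotation":[0,0,0],"linear":[0,0,0.05],"gripper":3.5},{"rotation":[0,0,0],"linear":[0,0,0.05],"gripper":3.5},{"rotation":[0,0,0],"linear":[0,0,0],"gripper":3.5},{"rotation":[0,0,0],"linear":[0,0,0],"gripper":3.5},{"rotation":[0,0,0],"linear":[0,0,0],"gripper":3.5}]'
```

```text
time_s: 31.45
ee_pos: [0.5471, -0.1592, 0.0377]
eef_rot: [0.0, 0.982, 0.191, 0.0]
wrist_force: [-0.4, 0.6, 3.6]
opening: 0.443
grasp_force: 20.0
```

```bash
python3 -m creep '[{"rotation":[0,0,0],"linear":[0,0,0],"gripper":4.6},{"rotation":[0,0,0],"linear":[0,0,0],"gripper":5.2},{"rotation":[0,0,0],"linear":[0,0,0],"gripper":6.5},{"rotation":[0,0,0],"linear":[0,0,0],"gripper":7.5},{"rotation":[0,0,0],"linear":[0,0,-1],"gripper":7.5},{"rotation":[0,0,0],"linear":[0,0,-2.5],"gripper":7.5},{"rotation":[0,0,0],"linear":[0,0,-3],"gripper":7.5},{"rotation":[0,0,0],"linear":[0,0,-3],"gripper":7.5},{"rotation":[0,0,0],"linear":[0,0,-3],"gripper":7.5},{"rotation":[0,0,0],"linear":[0,0,-2],"gripper":7.5}]' >/dev/null
python3 -m creep '[{"rotation":[0,0,0],"linear":[0,-2,0],"gripper":7.5},{"rotation":[0,0,0],"linear":[0,-3,0],"gripper":7.5},{"rotation":[0,0,0],"linear":[0,-3,0],"gripper":7.5},{"rotation":[0,0,0],"linear":[0,-3,0],"gripper":7.5},{"rotation":[0,0,0],"linear":[0,-3,0],"gripper":7.5},{"rotation":[0,0,0],"linear":[0,-2,0],"gripper":7.5},{"rotation":[0,0,0],"linear":[0,0,0],"gripper":7.5},{"rotation":[0,0,0],"linear":[0,0,0],"gripper":7.5},{"rotation":[0,0,0],"linear":[0,0,0],"gripper":7.5},{"rotation":[0,0,0],"linear":[0,0,0],"gripper":7.5}]'
python3 - <<'E'
from h import *
t=read_camera("top");s=read_camera("side")
a=cv2.resize(t["pixels"][160:340,200:520],None,fx=1.7,fy=1.7);b=cv2.resize(s["pixels"][100:380,200:440],(262,306))
cv2.imwrite("pics/end.png",np.hstack([a,b])[:,:,::-1])
E
```

```text
time_s: 33.12
ee_pos: [0.4873, -0.0115, 0.1825]
eef_rot: [0.0, 0.982, 0.19, 0.0]
wrist_force: [-0.2, 0.1, 0.3]
opening: 0.81
grasp_force: 0.0
```

View pics/end.png

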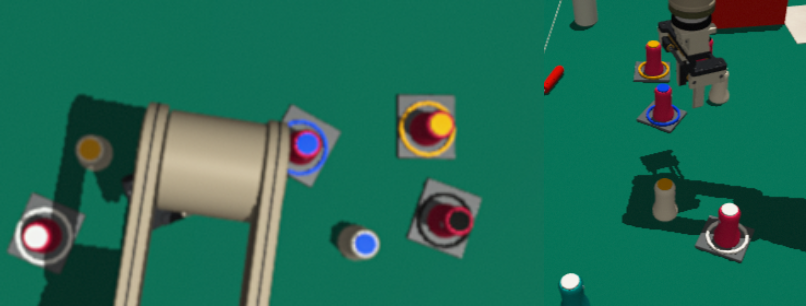

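All four pink devices stand upright inside the matching rims: gold (427,125), black (445,217), blue (305,148) and white (40,236). The ivory devices are where they were, and the arm touches nothing.

```bash
python3 -c "
from cell import *
print(close_job())"
```

```text
the job is handed in; nothing more can be done
None
```

All four pink devices (gold, black, white, blue) stand upright inside their matching pads' rims and are released, the ivory and turquoise devices were left alone, and the job is handed in at about 33 s.

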